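Seat the last corner block of a footstool frame

ROBOT

A 6-joint arm with a two-finger parallel gripper is mounted at the origin on the work surface. World frame = base frame: x ahead of the robot, y to its left, z up, the work surface at z = 0. Lengths are in m, angles in rad, forces in N, time in s.
With the tool pointing down it reaches from about 0.25 to 0.775 m from the base axis. Payload 4 kg.
Tool frame: the origin (TCP) lies between the finger pads; the fingertips stand 22 mm ahead of it and the grasp point (between the pads) lies 3 mm ahead of it; z points along the fingers, y is the line along which they close (so a half turn about z gives the same grasp; the last joint's range is limited). The gripper opens to 85 mm and grips with 20 to 120 N. Pads are 22 mm wide; open, the fingers measure 114 mm over their backs; the gripper's body (76 mm by 85 mm) begins 54 mm behind the grasp point. The pads swing forward as they close: fully open they stand 13 mm farther back than shut.
Start: joints at [-1.366, 0.087, 1.371, -0, 1.684, -0.103], TCP at [0.167, -0.524, 0.253] pointing down, gripper open.
Joint ranges: [-3.1, 3.1], [-0.76, 2.03], [0.27, 2.55], [-1.08, 4.22], [0.17, 2.65], [-2.57, 2.57]. Speed limits (rad/s): [2.79, 2.79, 3.14, 3.14, 3.14, 3.14].

INTERFACE

Orientations are given as [roll, pitch, yaw] about the fixed x, y, z axes, in that order (R = Rz(yaw) Ry(pitch) Rx(roll)).
In Python, from plant import * gives the robot as it stands.
- The arm moves only by the shell command python3 -m pendant 'ROWS'. ROWS is JSON, one flat list of numbers, 7 for each row, row after row: the closure in counts, from 0 (fully open) to 255 (shut), then the shift along the world's x, y, z in m, then the turn, a rotation vector about the world's x, y, z in rad. In form: [claw, x, y, z, rx, ry, rz, claw, x, y, z, rx, ry, rz, ...]. A call has 1 to 10 rows; each row shifts and turns the commanded pose from where the row before left it; what a row does not reach is not made up. A row lasts 1/12 s, in which the tool goes at most 41.7 mm and 7.16 degrees, less where a joint would pass 70% of its speed; a pose out of reach is approached as far as the arm can. A call with a gripper value outside its range is refused whole. The fingers move at their own pace and stop on an object; the grip force is fixed at half the most. Time passes only in rows, so rows that do not move let the fingers close. It gives the time, the measured TCP pose, the force, the opening and the grip force at its end, in the units of the state.
- read_state(): the state, without advancing time (a new reading comes with each control period).
- camera(name): name is "scene" or "top" or "wrist"; returns a dict with "img" (480x640x3 uint8, red, green, blue), "fovy" (degrees; the focal length in pixels is half the picture's height over the tangent of half this angle, whatever the lens; pixels are square), "cx", "cy" (the principal point, pixels), "pose" (4x4, takes a point from camera to world coordinates); the wrist camera has in their place "mount" (4x4, takes a point from camera to tool coordinates, whose origin is the TCP and whose axes are the flange's). Camera axes: x right, y down, z forward; pixel columns grow to the right and rows downward; lengths in m; the calibration is good to about 2 mm. A picture is of the moment at which its call begins: read the wrist's pose just before it. There is no depth.
- close_job(): hands the job in; it is judged then, once.
The state is a dict: "t": time; "qpos": joint angles; "qd": joint speeds; "joint_torque": joint torques, N m; "tcp_pos": TCP position; "tcp_rot": TCP orientation; "ft_force": force on the tool from outside, world axes, zero at the start; "wrist_torque": the same for the moment, N m; "grip_width": finger opening in m; "grasp_force": force on a finger pad.
Only numpy, scipy, OpenCV 4.12 (cv2) and the standard library are available. Lean on these libraries where they do the work, as an engineer would, in place of code of your own. Each camera call takes 0.05 s, during which the arm holds its last target. There are 200 camera calls.

TASK

The footstool frame held down on the bench has corner blocks in three of its corners. Pick up the loose corner block with the mitred ends, set it flat on the bench inside the empty corner and press it home, so that its two mitred ends bear on both rails at once; that joint is freshly glued, so be gentle and never load the frame with more than about 40 N. Do not let go: finish while you are still holding the block pressed against both rails, and leave everything else on the bench where it is.

Things in the scene. Friction and masses are not known exactly. Their poses are not given: they have to be found in the camera images.
- block_center (a point): Centre of the loose corner block (light wood, 85 g, 3 small dark holes on top), 16 mm above its underside. 32 mm high; from above a trapezium: long front face 123 mm, parallel back face 76 mm, 36 mm apart (grip there); ends mitred 45 degrees, tips blunted, 135 mm overall. x axis: level, front face (x=-18 mm) to back face (+18 mm), which goes into the corner; y lengthwise; z up.
- corner_seat (a point): Where block_center lies when home: 16 mm above the bench, 56 mm from the inside of the empty corner. x axis: level, along the bisector into the corner (the block's x axis points the same way when home); z up. Moving along (x+y)/sqrt2 meets the end rail, along (x-y)/sqrt2 the side rail. Behind the seated block an open triangle 38 mm deep, 76 mm wide is left, room for a finger.
- frame: Footstool frame, light wood, upside down, pinned to the bench by two steel holdfasts (110 mm high, away from the empty corner); fixed. Four rails 22 mm thick, 50 mm high round an opening of 256 x 336 mm; blocks like the loose one sit in the other three corners. Origin: inside of the empty corner, at bench level; the opening lies towards -x (256 mm) and +y (336 mm).
- end_rail: The rail of the frame at the empty corner that runs along the frame's y axis; inner face in the frame's plane x = 0, 22 mm thick, 50 mm high, rigid; origin at the frame's origin. Wood grips wood (friction about 0.6, drag on one rail can pass for contact with the other): a steady push of 15 to 25 N in all into the corner makes both ends bear.
- side_rail: The other rail at the empty corner; it runs along the frame's x axis, from x = 0 to -256 mm; inner face in the frame's plane y = 0, 22 mm thick, 50 mm high, rigid; origin at the frame's origin.
- offcut: Bystander: a plain square-ended offcut of the same wood, 36 x 110 (along its y axis) x 32 mm high, lying loose near the block; origin in its underside's centre.
- screws: Bystander: a small glass jar with a steel lid, 60 mm across, 62 mm high, standing inside the frame; origin under its centre.
- leg0: Bystander: a turned dark-wood stool leg standing on its thick end, 52 mm across, 142 mm high; origin under its centre.
- leg1: Bystander: a second leg like leg0.
- screwdriver: Bystander: a screwdriver 190 mm long lying on the bench; origin on its axis line at the bench.
- mallet: Bystander: a beech mallet lying on the bench; head 110 x 60 x 75 mm, handle towards its own -x, 360 mm long overall; origin under the handle.
- glue: Bystander: a white glue bottle, 62 mm across, 130 mm high, standing; origin under its centre.
- sander: Bystander: a cork sanding block 112 x 67 x 36 mm; origin under its centre.
Not all that is in view belongs to the job. Leave any pink or red look-alike of the part that bears block_center alone.

How it is judged:
By the outcome, as a careful person would: the job done as asked, in the order asked, and still so for the second after the job is handed in, while the arm keeps its last pose, push and grip.
It also fails if it takes over 48 s, if anything falls off the work surface, if the arm or the gripper's body presses on something with over 40 N, if the wrist force passes 120 N, or if a joint passes its speed limit or range.

## Working session

There is one attempt and no reset: what is moved stays moved. The work goes in short steps, Python scripts to look and compute and a shell command to move; the robot and the scene stay as the last step left them, time stands still between calls to the robot, and variables do not carry over. Pictures are saved under pics/ and viewed, at most 10 in all, crops included, and the job is handed in when it is done.

```bash
mkdir -p pics; cat > h.py <<'E'
from plant import *
import numpy as np, cv2
from scipy.spatial.transform import Rotation as R
def cam(n):
    s=read_state(); c=camera(n)
    if 'mount' in c:
        T=np.eye(4); r=np.array(s['tcp_rot']); T[:3,:3]=r if r.shape==(3,3) else R.from_euler('xyz',r).as_matrix(); T[:3,3]=s['tcp_pos']; c['pose']=T@np.array(c['mount'])
    c['pose']=np.array(c['pose']); return c
def ray(c,uv,z):
    uv=np.atleast_2d(np.array(uv,float)); f=240/np.tan(np.radians(c['fovy']/2))
    d=np.c_[(uv[:,0]-c['cx'])/f,(uv[:,1]-c['cy'])/f,np.ones(len(uv))]@c['pose'][:3,:3].T
    o=c['pose'][:3,3]; return o+d*((z-o[2])/d[:,2])[:,None]
def proj(c,P):
    P=np.atleast_2d(np.array(P,float)); f=240/np.tan(np.radians(c['fovy']/2))
    q=(P-c['pose'][:3,3])@c['pose'][:3,:3]; return np.c_[c['cx']+f*q[:,0]/q[:,2],c['cy']+f*q[:,1]/q[:,2]]
def save(c,n): cv2.imwrite('pics/'+n,c['img'][:,:,::-1])
E
python3 - <<'E'
from h import *
s=read_state(); print(s)
for n in ['top','scene']:
    c=cam(n); save(c,n+'0.png'); print(n,c['fovy'],c['cx'],c['cy'],c['pose'].round(3).tolist())
E
```

```text
{'t': 0.0, 'qpos': array([-1.36608943e+00,  8.79666421e-02,  1.37228897e+00,  1.06771020e-05,
        1.68358955e+00, -1.03082540e-01]), 'qd': array([-0.00142648, -0.00126758, -0.00096668,  0.00047931, -0.00109146,
       -0.00054213]), 'joint_torque': array([-3.33725011e-04, -3.51876676e+01, -3.13269067e+01, -7.02360990e-05,
        1.09602133e-02,  2.89168906e-05]), 'tcp_pos': array([ 0.16653886, -0.5237029 ,  0.25211509]), 'tcp_rot': array([-3.13935320e+00, -2.42338392e-04,  3.07790354e-01]), 'ft_force': array([ 0.31077182, -0.78856963, -0.69800652]), 'wrist_torque': array([-0.03117503, -0.00955361,  0.01840622]), 'grasp_force': 0.0, 'grip_width': 0.08547484268122052}
top 45.067160652950356 309.39645527119546 234.70696510794755 [[-0.0, -0.981, 0.194, 0.275], [-1.0, -0.0, -0.002, -0.154], [0.002, -0.194, -0.981, 1.42], [0.0, 0.0, 0.0, 1.0]]
scene 44.62038479032508 310.4833492799703 236.22551853424392 [[0.631, 0.641, -0.437, 1.151], [0.776, -0.514, 0.366, -0.666], [0.011, -0.57, -0.821, 1.199], [0.0, 0.0, 0.0, 1.0]]
```

View pics/top0.png

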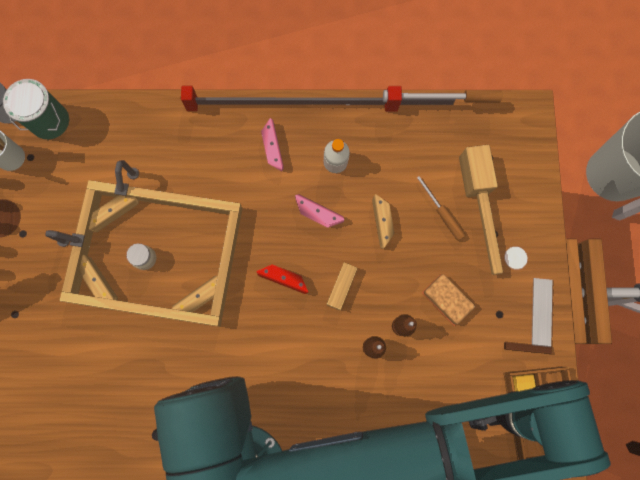

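View pics/scene0.png

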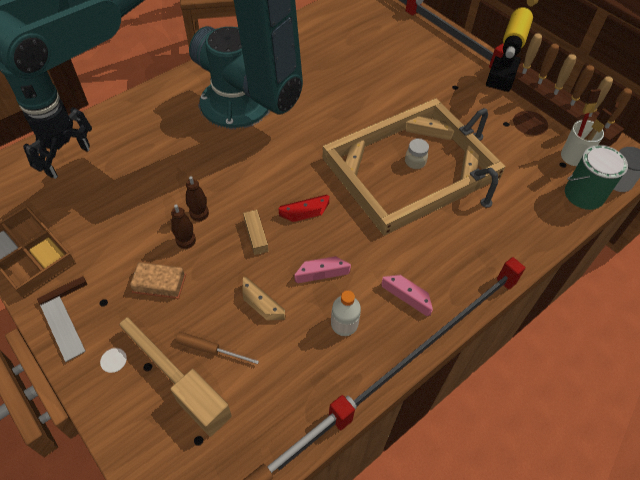

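Top view: the candidates are:
- light-wood trapezium with holes (384,221), which is my choice
- offcut, square with no holes (342,287)
- pink (319,211) and (272,145), and red (283,278), all look-alikes
- blocks already seated in the frame at (113,212), (95,278) and (200,295)

The empty corner is the upper right one, at about (233,210). Next I check the choice in a close crop.

```bash
python3 - <<'E'
from h import *
c=cam('top'); im=c['img'].copy()
a=cv2.resize(im[185:260,340:440],None,fx=4,fy=4,interpolation=cv2.INTER_CUBIC)
b=cv2.resize(im[170:245,180:280],None,fx=4,fy=4,interpolation=cv2.INTER_CUBIC)
cv2.imwrite('pics/crop1.png',np.hstack([a,b])[:,:,::-1])
hsv=cv2.cvtColor(im,cv2.COLOR_RGB2HSV)
print(hsv[215,380],hsv[290,342],hsv[240,330],hsv[205,150])
E
```

```text
[ 17 139 215] [ 16 142 198] [ 13 171 155] [ 14 173 156]
```

View pics/crop1.png

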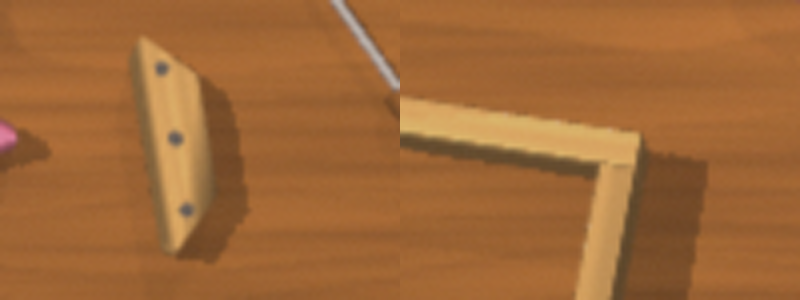

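The crop confirms it: a light-wood trapezium with three holes at about (380,202), (384,219) and (387,237). The long face is on the left (+y) and the back face on the right. The empty inner corner is at about (232,211).

```bash
python3 - <<'E'
from h import *
c=cam('top'); im=c['img']
hsv=cv2.cvtColor(im,cv2.COLOR_RGB2HSV)
h=ray(c,[(380.5,202),(383.75,219.5),(386.75,237.5)],.032); print('holes',h.round(4))
d=h[0]-h[2]; print('len dir deg',np.degrees(np.arctan2(d[1],d[0])))
t=ray(c,[(375.2,194.5),(389.5,203.5),(392.5,235),(382.5,247.5)],.032);print('corners',t.round(4))
k=ray(c,[(231.75,210.75),(180,203.5),(223.5,245)],.05);print('corner',k.round(4))
for i in(1,2):
  e=k[i]-k[0]; print(np.degrees(np.arctan2(e[1],e[0])))
# rail outer corners all
o=ray(c,[(240,204),(90,184),(62,299),(218,323)],.05);print(o.round(4))
b=ray(c,[(404,325),(374,347),(336,150),(443,212),(342,287),(319,211)],.1);print('others',b.round(3))
E
```

```text
holes [[ 0.6323 -0.333   0.032 ]
 [ 0.588  -0.34    0.032 ]
 [ 0.5429 -0.3461  0.032 ]]
len dir deg 8.340927570277287
corners [[ 0.6515 -0.3204  0.032 ]
 [ 0.6285 -0.3552  0.032 ]
 [ 0.5491 -0.3604  0.032 ]
 [ 0.5181 -0.3351  0.032 ]]
corner [[0.6056 0.0318 0.05  ]
 [0.6238 0.1584 0.05  ]
 [0.521  0.0494 0.05  ]]
81.84617397166495
168.21708738570396
[[0.6226 0.0121 0.05  ]
 [0.673  0.3812 0.05  ]
 [0.3916 0.4266 0.05  ]
 [0.3355 0.057  0.05  ]]
others [[ 0.329 -0.37   0.1  ]
 [ 0.28  -0.302  0.1  ]
 [ 0.743 -0.221  0.1  ]
 [ 0.591 -0.47   0.1  ]
 [ 0.415 -0.231  0.1  ]
 [ 0.593 -0.179  0.1  ]]
```

```bash
python3 -m pendant '[0,0.04,0.0175,0,0,0,-0.02, 0,0.04,0.0175,0,0,0,-0.02, 0,0.04,0.0175,0,0,0,-0.02, 0,0.04,0.0175,0,0,0,-0.02, 0,0.04,0.0175,0,0,0,-0.02, 0,0.04,0.0175,0,0,0,-0.02, 0,0.04,0.0175,0,0,0,-0.02, 0,0.04,0.0175,0,0,0,-0.02, 0,0.04,0.0175,0,0,0,0, 0,0.04,0.0175,0,0,0,0]'
python3 -m pendant '[0,0.02,0.01,-0.025,0,0,0, 0,0,0,-0.03,0,0,0, 0,0,0,0,0,0,0, 0,0,0,0,0,0,0]'
python3 - <<'E'
from h import *
c=cam('wrist'); save(c,'w1.png'); s=read_state(); print(s['tcp_pos'],s['tcp_rot'],s['qpos'],np.array(c['mount']).round(3).tolist(),c['fovy'])
print(proj(c,[[.588,-.34,.032],[.6323,-.333,.032],[.5429,-.3461,.032]]))
E
```

```text
t: 1.03
tcp_pos: [0.55, -0.3559, 0.253]
tcp_rot: [-3.141, 0.0, 0.148]
ft_force: [0.4, -0.9, 0.6]
grip_width: 0.0852
grasp_force: 0.0
t: 1.37
tcp_pos: [0.5672, -0.3462, 0.1951]
tcp_rot: [-3.137, 0.005, 0.148]
ft_force: [1.3, -0.4, 0.8]
grip_width: 0.0853
grasp_force: 0.0
[ 0.56779751 -0.34734059  0.19800476] [-3.14066720e+00  1.52632934e-03  1.47303806e-01] [-6.33948834e-01  3.61884613e-01  1.15122082e+00 -4.18427863e-04
  1.63022263e+00  7.89519905e-01] [[0.0, -0.956, -0.292, 0.074], [1.0, 0.0, -0.0, -0.001], [0.0, -0.292, 0.956, -0.12], [0.0, 0.0, 0.0, 1.0]] 64.28816408313381
[[322.46520626 192.55216055]
 [321.86808439 130.31656504]
 [321.72265159 250.03055106]]
```

View pics/w1.png

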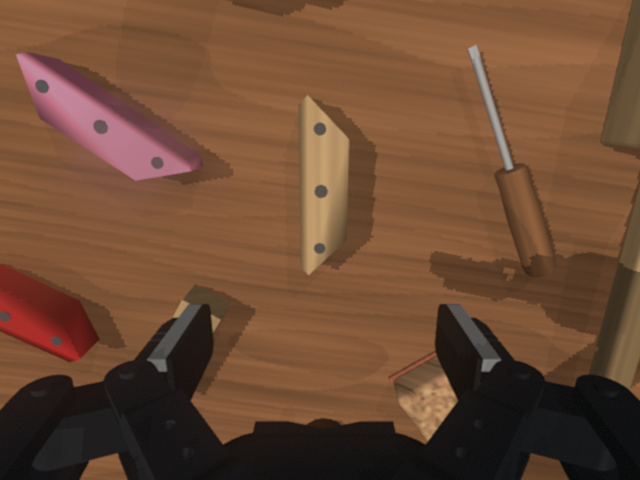

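The wrist view shows the chosen block with holes at (320,129), (321,191) and (320,248), which is where the top view predicted them. The front edge is at column ~302 and the back edge at ~349, with nothing near where the fingers will go.

```bash
python3 - <<'E'
from h import *
c=cam('wrist'); s=read_state(); print(s['tcp_pos'],s['tcp_rot'])
print(ray(c,[(320,129),(321,191),(320,248)],.032).round(4))
hsv=cv2.cvtColor(c['img'],cv2.COLOR_RGB2HSV); 
m=((hsv[...,2]>165)&(hsv[...,0]>13)&(hsv[...,0]<30)).astype(np.uint8); m[:, :280]=0; m[:,380:]=0; m[300:]=0
m=cv2.morphologyEx(m,cv2.MORPH_CLOSE,np.ones((13,13)))
k=max(cv2.findContours(m,0,1)[0],key=cv2.contourArea); print(cv2.contourArea(k))
P=ray(c,k[:,0],.032)[:,:2]
r=cv2.minAreaRect(P.astype(np.float32)*1000); print(r)
print(cv2.approxPolyDP(k,4,True)[:,0].tolist(), ray(c,cv2.approxPolyDP(k,4,True)[:,0],.032).round(4).tolist())
E
```

```text
[ 0.56819253 -0.34810654  0.20007782] [ 3.13988383e+00 -1.22552752e-03  1.46701448e-01]
[[ 0.6342 -0.3333  0.032 ]
 [ 0.5897 -0.3405  0.032 ]
 [ 0.5447 -0.3463  0.032 ]]
4438.5
((589.441162109375, -342.2414855957031), (132.78305053710938, 30.548784255981445), 7.525296211242676)
[[304, 98], [307, 273], [319, 255], [345, 141]] [[0.6533, -0.3191, 0.032], [0.5221, -0.339, 0.032], [0.5387, -0.3464, 0.032], [0.6286, -0.3525, 0.032]]
```

```bash
python3 -m pendant '[0,0.021,0.006,0,0,0,0, 0,0,0,-0.03,0,0,0, 0,0,0,-0.03,0,0,0, 0,0,0,-0.03,0,0,0, 0,0,0,-0.03,0,0,0, 0,0,0,-0.03,0,0,0, 0,0,0,-0.013,0,0,0, 0,0,0,-0.01,0,0,0, 0,0,0,0,0,0,0, 0,0,0,0,0,0,0]'
python3 - <<'E'
from h import *
s=read_state(); print(s['tcp_pos'],s['tcp_rot'],s['ft_force'])
E
```

```text
t: 2.3
tcp_pos: [0.5902, -0.3423, 0.0275]
tcp_rot: [3.139, -0.002, 0.147]
ft_force: [0.9, -0.5, 0.3]
grip_width: 0.0854
grasp_force: 0.0
[ 0.59018304 -0.34226895  0.02751921] [ 3.13932259e+00 -2.34788211e-03  1.47164137e-01] [ 0.86293478 -0.46791184  0.26392271]
```

Well placed; close, gently in stages.

```bash
python3 -m pendant '[60,0,0,0,0,0,0, 100,0,0,0,0,0,0, 130,0,0,0,0,0,0, 160,0,0,0,0,0,0, 200,0,0,0,0,0,0, 200,0,0,0,0,0,0, 200,0,0,0,0,0,0, 200,0,0,0,0,0,0, 200,0,0,0,0,0,0, 200,0,0,0,0,0,0]'
```

```text
t: 3.13
tcp_pos: [0.5901, -0.3417, 0.0268]
tcp_rot: [3.14, -0.002, 0.148]
ft_force: [-0.0, -0.2, 6.1]
grip_width: 0.0355
grasp_force: 62.5
```

```bash
python3 -m pendant '[200,0,0,0.01,0,0,0, 200,0,0,0.03,0,0,0, 200,0,0,0.04,0,0,0, 200,0,0,0.04,0,0,0, 200,0,0,0.04,0,0,0, 200,0,0,0,0,0,0]'
python3 -m pendant '[200,-0.007,0.037,0,0,0,0.05, 200,-0.007,0.037,0,0,0,0.05, 200,-0.007,0.037,0,0,0,0.05, 200,-0.007,0.037,0,0,0,0.05, 200,-0.007,0.037,0,0,0,0.05, 200,-0.007,0.037,0,0,0,0.05, 200,-0.007,0.037,0,0,0,0.05, 200,-0.007,0.037,0,0,0,0.05, 200,-0.007,0.037,0,0,0,0.05, 200,-0.007,0.037,0,0,0,0.05]'
python3 -m pendant '[200,0,0,0,0,0,0, 200,0,0,0,0,0,0, 200,0,0,0,0,0,0]'
python3 - <<'E'
from h import *
c=cam('wrist'); save(c,'w2.png'); s=read_state(); print(s['tcp_pos'],s['tcp_rot'],s['ft_force'],s['grip_width'])
np.save('w2.npy',c['pose']); 
print(proj(c,[[.6056,.0318,.05],[.6238,.1584,.05],[.521,.0494,.05]]))
E
```

```text
t: 3.63
tcp_pos: [0.5924, -0.3432, 0.1973]
tcp_rot: [3.129, -0.013, 0.148]
ft_force: [1.4, -1.0, 1.9]
grip_width: 0.0349
grasp_force: 61.9
t: 4.47
tcp_pos: [0.5181, 0.0305, 0.1848]
tcp_rot: [-3.141, 0.001, 0.65]
ft_force: [-0.1, 1.0, -0.9]
grip_width: 0.0351
grasp_force: 62.0
t: 4.72
tcp_pos: [0.5191, 0.0287, 0.185]
tcp_rot: [3.141, 0.001, 0.648]
ft_force: [0.7, 0.4, -0.6]
grip_width: 0.0348
grasp_force: 61.9
[0.51931968 0.02807141 0.18506759] [3.14135907e+00 8.65743662e-04 6.46808914e-01] [ 0.00755651  0.38134053 -0.68786121] 0.03489580383841607
[[403.61632689 126.33659508]
 [255.9676191  -39.39284485]
 [303.4587602  212.7248    ]]
```

View pics/w2.png

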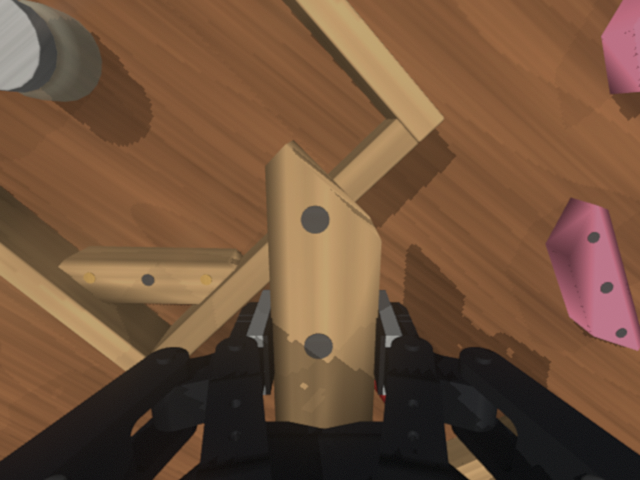

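The block is held square, with holes at (315,219) and (318,346). The empty inner corner shows at about (393,119), and the side rail runs under the block. I'll measure the rail edges on a zoom.

```bash
python3 - <<'E'
import cv2
im=cv2.imread('pics/w2.png'); a=im[60:210,280:480]; a=cv2.resize(a,None,fx=4,fy=4,interpolation=cv2.INTER_CUBIC)
cv2.imwrite('pics/crop2.png',a)
E
```

```text
(no output)
```

View pics/crop2.png

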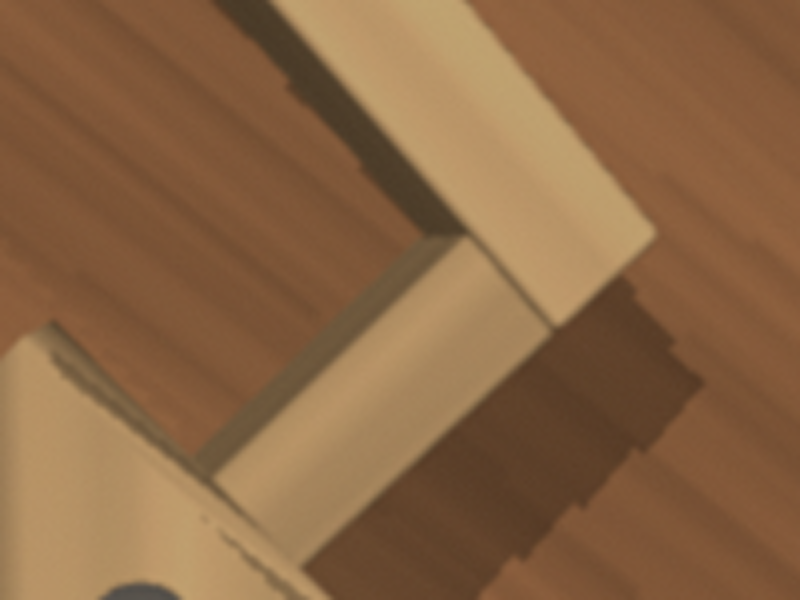

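```bash
python3 - <<'E'
from h import *
c=cam('wrist'); s=read_state(); print(s['tcp_pos'],s['tcp_rot'])
k=ray(c,[(397,119.25),(333.25,178.75),(347.5,60),(444.25,118.75),(418,142.5)],.05); print(k.round(4))
a=[np.degrees(np.arctan2(*(k[i]-k[0])[1::-1])) for i in(1,2)]; print('yaws',a[0]-180,a[1]-90)
print('thick', np.linalg.norm(k[3]-k[4]))
# block top height: tcp z .185, gripped with tcp .0268 over bench -> top z
zt=s['tcp_pos'][2]-.0268+.032
h=ray(c,[(315,219),(318,346)],zt); d=h[0]-h[1]; print('holes',h.round(4),np.linalg.norm(d),np.degrees(np.arctan2(d[1],d[0])))
yaw=s['tcp_rot'][2]; M=np.array([[np.cos(yaw),np.sin(yaw)],[-np.sin(yaw),np.cos(yaw)]])
print('in tool', ((h[:,:2]-s['tcp_pos'][:2])@M.T).round(4))
E
```

```text
[0.51944979 0.02769387 0.18507082] [3.14146432e+00 7.14498786e-04 6.45960173e-01]
[[0.6066 0.0373 0.05  ]
 [0.552  0.0466 0.05  ]
 [0.6148 0.0838 0.05  ]
 [0.625  0.0134 0.05  ]
 [0.6038 0.017  0.05  ]]
yaws -9.749387360523087 -9.99761172838025
thick 0.021508218590997046
holes [[0.553  0.0587 0.1903]
 [0.5174 0.031  0.1903]] 0.04508670761619384 37.987438680882164
in tool [[0.0455 0.0046]
 [0.0004 0.0038]]
```

```bash
python3 - <<'E'
from h import *
c=cam('top'); im=cv2.imread('pics/top0.png')[:,:,::-1]
sat=cv2.cvtColor(im,cv2.COLOR_RGB2HSV)[...,2].astype(float); sat=cv2.GaussianBlur(sat,(3,3),.8)
def sub(p,sgn):
    g=np.gradient(p)*sgn; i=int(np.argmax(g)); 
    if i<1 or i>len(p)-2: return i
    a,b,d=g[i-1:i+2]; return i+.5*(a-d)/(a-2*b+d)
def fit(pts):
    P=ray(c,pts,.05)[:,:2]
    for _ in range(5):
        m=P.mean(0); u=np.linalg.svd(P-m)[2][0]; r=(P-m)@np.array([-u[1],u[0]]); P=P[abs(r)<max(.0015,1.5*r.std())] if _<4 else P
    return m,np.degrees(np.arctan2(u[1],u[0])),r.std(),len(P)
L=lambda col:204+(col-238)*(204-185)/(238-93)
e=[(x,int(L(x))-6+sub(sat[int(L(x))-6:int(L(x))+5,x],1)) for x in range(145,234)]
print('end outer',fit(e))
e=[(x,int(L(x))+2+sub(sat[int(L(x))+2:int(L(x))+13,x],-1)) for x in range(145,226)]
print('end inner',fit(e))
S=lambda r:229-(r-210)*(229-210.5)/(315-210)
e=[(int(S(r))-6+sub(sat[r,int(S(r))-6:int(S(r))+6],1),r) for r in range(217,275)]
print('side inner',fit(e))
S2=lambda r:S(r)+9
e=[(int(S2(r))-5+sub(sat[r,int(S2(r))-5:int(S2(r))+7],-1),r) for r in range(217,310)]
print('side outer',fit(e))
E
```

```text
end outer (array([0.64430219, 0.1373434 ]), np.float64(-98.89011226916197), np.float64(0.0003823029191503578), 89)
end inner (array([0.62390148, 0.14626203]), np.float64(-98.94913666260823), np.float64(0.0002568075474186196), 81)
side inner (array([0.52001626, 0.05062561]), np.float64(170.96644826831158), np.float64(0.0002125696591227913), 58)
side outer (array([0.47790404, 0.03600339]), np.float64(170.97664553592202), np.float64(0.00012935230039073987), 93)
```

```bash
python3 -m pendant '[200,0.023,0.033,0,0,0,-0.017, 200,0.023,0.033,0,0,0,0, 200,0,0,-0.035,0,0,0, 200,0,0,-0.035,0,0,0, 200,0,0,-0.03,0,0,0, 200,0,0,-0.03,0,0,0, 200,0,0,-0.015,0,0,0, 200,0,0,0,0,0,0, 200,0,0,0,0,0,0]'
python3 - <<'E'
from h import *
c=cam('wrist'); save(c,'w3.png'); s=read_state(); print(s['tcp_pos'],s['tcp_rot'],s['ft_force'],s['wrist_torque'])
E
```

```text
t: 5.62
tcp_pos: [0.565, 0.0937, 0.0393]
tcp_rot: [-3.14, 0.002, 0.629]
ft_force: [0.6, -0.6, 0.7]
grip_width: 0.0352
grasp_force: 61.9
[0.56630114 0.09393161 0.04110475] [ 3.14085504e+00 -8.97426610e-04  6.29157961e-01] [ 0.48056845 -0.07860999  0.6462623 ] [ 0.03670012 -0.0691191   0.05255921]
```

View pics/w3.png

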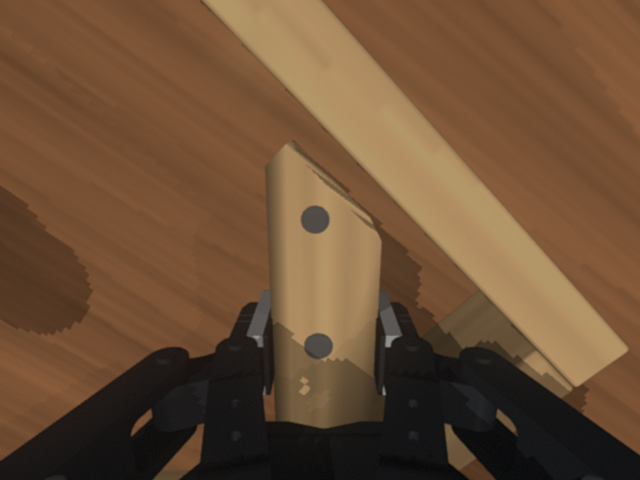

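The block is inside the corner, clear of the end rail by an even gap. The inner corner is visible near (480,300). Lowering to the bench.

```bash
python3 -m pendant '[200,0,0,-0.006,0,0,0, 200,0,0,-0.005,0,0,0, 200,0,0,0,0,0,0, 200,0,0,0,0,0,0]'; python3 -m pendant '[200,0,0,-0.001,0,0,0, 200,0,0,0,0,0,0, 200,0,0,0,0,0,0]';python3 -m pendant '[200,0,0,-0.001,0,0,0, 200,0,0,0,0,0,0, 200,0,0,0,0,0,0]'
```

```text
t: 6.0
tcp_pos: [0.5655, 0.0948, 0.0297]
tcp_rot: [3.141, -0.0, 0.631]
ft_force: [0.7, -0.7, -1.1]
grip_width: 0.0353
grasp_force: 61.9
t: 6.25
tcp_pos: [0.5654, 0.0949, 0.0286]
tcp_rot: [3.141, -0.0, 0.631]
ft_force: [-0.8, -0.3, 0.4]
grip_width: 0.0348
grasp_force: 61.9
t: 6.5
tcp_pos: [0.5653, 0.0949, 0.0273]
tcp_rot: [3.142, 0.0, 0.631]
ft_force: [0.4, -0.1, -1.4]
grip_width: 0.0346
grasp_force: 61.9
```

```bash
python3 -m pendant '[200,0,0,-0.0005,0,0,0, 200,0,0,0,0,0,0, 200,0,0,0,0,0,0]'; python3 -m pendant '[200,0,0,-0.0005,0,0,0, 200,0,0,0,0,0,0, 200,0,0,0,0,0,0]'
python3 -m pendant '[200,0,0,-0.0005,0,0,0, 200,0,0,0,0,0,0, 200,0,0,0,0,0,0]'
```

```text
t: 6.75
tcp_pos: [0.5654, 0.0948, 0.0269]
tcp_rot: [3.141, -0.0, 0.631]
ft_force: [-0.5, -0.2, -0.5]
grip_width: 0.0351
grasp_force: 61.9
t: 7.0
tcp_pos: [0.5654, 0.0949, 0.0268]
tcp_rot: [3.141, -0.0, 0.631]
ft_force: [-1.2, -0.2, 2.7]
grip_width: 0.0352
grasp_force: 62.4
t: 7.25
tcp_pos: [0.5654, 0.0949, 0.0268]
tcp_rot: [3.141, -0.0, 0.631]
ft_force: [-3.3, -0.2, 5.6]
grip_width: 0.0347
grasp_force: 62.9
```

```bash
python3 -m pendant '[200,0.0018,-0.0024,0.0003,0,0,-0.002, 200,0.0018,-0.0024,0,0,0,0, 200,0.0018,-0.0024,0,0,0,0, 200,0.0012,-0.0016,0,0,0,0, 200,0,0,0,0,0,0, 200,0,0,0,0,0,0]'; python3 -m pendant '[200,0.0006,-0.0008,0,0,0,0, 200,0.0006,-0.0008,0,0,0,0, 200,0,0,0,0,0,0, 200,0,0,0,0,0,0]'
```

```text
t: 7.75
tcp_pos: [0.5727, 0.0862, 0.0268]
tcp_rot: [3.141, -0.002, 0.629]
ft_force: [-1.9, 2.3, 4.7]
grip_width: 0.0351
grasp_force: 62.7
t: 8.08
tcp_pos: [0.5736, 0.085, 0.0268]
tcp_rot: [-3.141, -0.001, 0.629]
ft_force: [-3.4, 2.4, 6.7]
grip_width: 0.0349
grasp_force: 62.8
```

```bash
for i in 1 2 3; do python3 -m pendant '[200,0.0003,-0.0004,0,0,0,0, 200,0.0003,-0.0004,0,0,0,0, 200,0,0,0,0,0,0, 200,0,0,0,0,0,0]' | grep -E 'tcp|ft'; done
```

```text
tcp_pos: [0.5741, 0.0843, 0.0268]
tcp_rot: [-3.141, -0.002, 0.629]
ft_force: [-3.1, 3.4, 4.8]
tcp_pos: [0.5747, 0.0836, 0.0268]
tcp_rot: [-3.141, -0.001, 0.629]
ft_force: [-3.0, 3.4, 5.6]
tcp_pos: [0.575, 0.0831, 0.0268]
tcp_rot: [-3.14, -0.001, 0.629]
ft_force: [-2.7, 4.3, 6.4]
```

```bash
for i in 1 2 3; do python3 -m pendant '[200,0.0003,-0.0004,0,0,0,0, 200,0.0003,-0.0004,0,0,0,0, 200,0,0,0,0,0,0, 200,0,0,0,0,0,0]' | grep -E 'tcp|ft'; done
```

```text
tcp_pos: [0.5751, 0.083, 0.0268]
tcp_rot: [-3.138, -0.001, 0.63]
ft_force: [-5.0, 6.3, 8.0]
tcp_pos: [0.5751, 0.0829, 0.0268]
tcp_rot: [-3.137, -0.001, 0.63]
ft_force: [-6.9, 7.3, 8.4]
tcp_pos: [0.5752, 0.0828, 0.0268]
tcp_rot: [-3.135, -0.0, 0.631]
ft_force: [-7.9, 8.1, 9.9]
```

```bash
for i in 1 2; do python3 -m pendant '[200,-0.00015,-0.001,0.0002,0,0,0, 200,-0.00015,-0.001,0,0,0,0, 200,0,0,0,0,0,0, 200,0,0,0,0,0,0]' | grep -E 'tcp|ft'; done
```

```text
tcp_pos: [0.5752, 0.0826, 0.0269]
tcp_rot: [-3.133, -0.003, 0.631]
ft_force: [-6.2, 14.5, 8.3]
tcp_pos: [0.5752, 0.0825, 0.0269]
tcp_rot: [-3.131, -0.006, 0.631]
ft_force: [-4.7, 18.6, 6.5]
```

```bash
for i in 1 2; do python3 -m pendant '[200,0.0011,0.0003,0,0,0,0, 200,0.0011,0.0003,0,0,0,0, 200,0,0,0,0,0,0, 200,0,0,0,0,0,0]' | grep -E 'tcp|ft'; done
```

```text
tcp_pos: [0.5752, 0.0825, 0.0269]
tcp_rot: [-3.129, -0.001, 0.632]
ft_force: [-11.8, 18.0, 11.2]
tcp_pos: [0.5753, 0.0825, 0.0269]
tcp_rot: [-3.127, 0.004, 0.632]
ft_force: [-18.7, 16.2, 16.6]
```

```bash
python3 -m pendant '[200,-0.0005,0,0.0003,-0.006,-0.0045,0, 200,-0.0005,0,0.0002,-0.006,-0.0045,0, 200,0,0,0,0,0,0, 200,0,0,0,0,0,0, 200,0,0,0,0,0,0]'
python3 - <<'E'
from h import *
c=cam('wrist'); save(c,'w4.png'); t=cam('top'); s=read_state(); print(s['tcp_pos'],s['tcp_rot'],s['ft_force'],s['wrist_torque'],s['grip_width'])
E
```

```text
t: 11.83
tcp_pos: [0.5752, 0.0826, 0.0268]
tcp_rot: [3.141, 0.002, 0.631]
ft_force: [-12.8, 15.1, 11.8]
grip_width: 0.0351
grasp_force: 63.5
[0.57518107 0.08257137 0.02674769] [3.14073829e+00 2.07591920e-03 6.31130020e-01] [-12.8626743   14.46036726  11.84178277] [2.445016   1.91880242 0.37277186] 0.03488152706496405
```

View pics/w4.png

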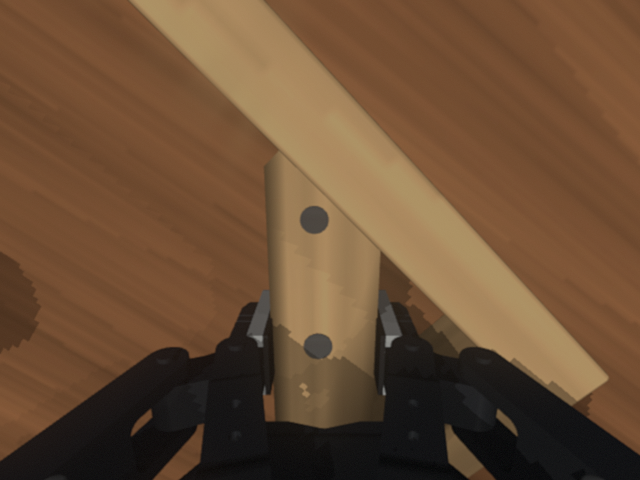

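The mitred end lies flush along the end rail from about (280,150) to (380,250). The push is about 15 N on the end rail and 12 N on the side rail, and in both earlier tests the block would not move along either direction. I'll add a small balancing push, then hold.

```bash
python3 -m pendant '[200,-0.0001,-0.0007,0.0004,0,0,0, 200,0,0,0.0002,0,0,0, 200,0,0,0,0,0,0, 200,0,0,0,0,0,0, 200,0,0,0,0,0,0, 200,0,0,0,0,0,0]'
```

```text
t: 12.43
tcp_pos: [0.5752, 0.0825, 0.0268]
tcp_rot: [3.142, 0.001, 0.631]
ft_force: [-12.1, 17.6, 7.5]
grip_width: 0.0349
grasp_force: 63.0
```

```bash
python3 -c "
from plant import *
print(close_job())"
```

```text
the job is handed in; nothing more can be done
None
```

I handed the job in with the corner block flat on the bench, still gripped and pressed into the empty corner at about 15 N on each rail (about 21 N in all); the hand-in reported no verdict.

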